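# Lay out the power-stage parts on the carrier plate

## Robot

A 7-joint arm with a two-finger parallel gripper is mounted at the origin on the work surface. World frame = base frame: x ahead of the robot, y to its left, z up, the work surface at z = 0. Lengths are in m, angles in rad, forces in N, time in s.
With the tool pointing down it reaches from about 0.425 to 0.925 m from the base axis. Payload 6.8 kg.
Tool frame: the origin (TCP) lies between the finger pads; the fingertips stand 11 mm ahead of it and the grasp point (between the pads) lies 8 mm behind it; z points along the fingers, y is the line along which they close (so a half turn about z gives the same grasp; the last joint's range is limited). The gripper opens to 85 mm and grips with 20 to 120 N. Pads are 22 mm wide; open, the fingers measure 114 mm over their backs; the gripper's body (76 mm by 85 mm) begins 54 mm behind the grasp point. The pads swing forward as they close: fully open they stand 13 mm farther back than shut.
Start: joints at [1.191, 0.477, 0.022, 1.555, -0.011, 1.109, -0.083], TCP at [0.181, -0.65, 0.242] pointing down, gripper open.
Joint ranges: [-2.96, 2.96], [-0.34, 2.1], [-1.41, 1.46], [0.24, 2.44], [-1.37, 4.51], [0.17, 1.92], [-2.96, 2.96]. Speed limits (rad/s): [2.39, 2.39, 3.14, 3.14, 3.14, 3.14, 3.14].

## Interface

Orientations are given as a rotation vector (axis times angle).
In Python, from bench import r gives the robot as it stands.
- The arm moves only by the tool send_rows, never from a script. Its argument "deltas" is a list of rows, each an object of numbers: "dx", "dy", "dz": the shift along the world's x, y, z in mm; "rx", "ry", "rz": the turn, a rotation vector about the world's x, y, z in degrees. A call has 1 to 5 rows; each row is the pose to reach, as a shift and turn from the pose commanded when the call began; what a row does not reach only later rows make up. A row lasts 1/12 s, in which the tool goes at most 41.7 mm and 7.16 degrees, less where a joint would pass 70% of its speed; a pose out of reach is approached as far as the arm can. A call with a gripper value outside its range is refused whole. "jaw" is the finger opening in mm, from 0 to 85.4, set as the call begins (left out, the last holds). The fingers move at their own pace and stop on an object; "newtons" is the grip in N (left out, the last holds). Time passes only in rows, so rows that repeat a pose let the fingers close. It gives the time, the measured TCP pose, the force, the opening and the grip force at its end, in the units of the state.
- r.get_obs(): the state, without advancing time (a new reading comes with each control period).
- r.grab_frame(name): name is "side" or "top" or "wrist"; returns a dict with "frame" (400x640x3 uint8, blue, green, red), "z_map" (400x640 float32, m along the optical axis (not along the pixel's ray), 0 where there is no reading), "vertical_fov" (degrees; the focal length in pixels is half the picture's height over the tangent of half this angle, whatever the lens; pixels are square), "cx", "cy" (the principal point, pixels), "xyz" and "orientation" of the camera in the world. Camera axes: x right, y down, z forward; pixel columns grow to the right and rows downward; lengths in m; the calibration is good to about 2 mm. A picture is of the moment at which its call begins.
- r.hand_in(): hands the job in; it is judged then, once.
The state is a dict: "clock": time; "joints": joint angles; "qvel": joint speeds; "tau": joint torques, N m; "tcp_pos": TCP position; "orientation": TCP orientation; "contact_force": force on the tool from outside, world axes, zero at the start; "moment": the same for the moment, N m; "grip_width": finger opening in m; "gripper_force": force on a finger pad.
Only numpy, scipy, OpenCV 4.12 (cv2) and the standard library are available. Lean on these libraries where they do the work, as an engineer would, in place of code of your own. Each camera call takes 0.05 s, during which the arm holds its last target. There are 200 camera calls.

## Task

Lay out the power-supply parts on the aluminium carrier plate: put the flat black converter brick on the outline midway between the green terminal block and the black mains inlet with the red switch, its long side pointing from one to the other, and set the finned gold-coloured heat sink squarely on top of it, covering it. Stand the blue capacitor upright on the printed circle directly behind the terminal block (the side away from the robot's base) and lay the copper choke flat on the printed circle directly in front of the mains inlet (the side towards the robot's base). Do not shift or tip the amber bottle and the yellow relay, and leave everything released and still.

Things in the scene. Friction and masses are not known exactly. Their poses are not given: they have to be found in the camera images.
- plate_mid (a point): Centre of the fixed aluminium carrier plate (190 mm along its own x, 170 mm along its own y, 6 mm thick), on its top face, 6 mm above the bench. Its x points away from the robot (within 0.2 rad), y to the left, z up. A black rectangle 44 by 68 mm printed here, longer along y, marks where the brick goes.
- terminal: Green terminal block, 26 (x) by 34 (y) by 22 mm high, three screws on top, fixed on the plate 58 mm to the left or to the right of the plate's centre (it varies). Origin at the centre of its underside, on the plate's top face; its axes are parallel to the plate's (x away from the robot, z up). Two thin black circles, 48 mm across, are printed on the plate 55 mm in front of it and 55 mm behind it (centres at its own x = -0.055 and +0.055, y = 0); they move with it.
- inlet: Black mains inlet with a red rocker switch on top, 26 (x) by 34 (y) by 26 mm high, fixed on the plate 58 mm from its centre on the other side from the terminal block. Origin at the centre of its underside, on the plate's top face; axes parallel to the plate's (x away from the robot, z up). Two thin black circles, 48 mm across, are printed on the plate 55 mm in front of it and 55 mm behind it (centres at its own x = -0.055 and +0.055, y = 0); they move with it.
- brick_c (a point): Flat black converter brick with a small white dot on top, 58 mm (its x) by 37 mm (its y) by 13 mm high, 50 to 100 g; either end may point either way. Take it across the 37 mm sides. Stands loose on the bench at the start. Point at its centre, half-way up; z up.
- sink_c (a point): Gold-anodised aluminium heat sink, 58 mm (its x) by 37 mm (its y) by 24 mm high, the same footprint as the brick; solid 7 mm base, six upright fins that run along its x, the outer two being its long side faces; 40 to 85 g. Either end may point either way. Take it across the 37 mm sides. Stands loose on the bench at the start. Point at its centre, half-way up; z up.
- cap_c (a point): Blue capacitor, upright can 30 mm in diameter and 42 mm high with a silver top, 30 to 60 g. Stands loose on the bench at the start. Point at its centre, half-way up; z up.
- choke_c (a point): Copper-wound ring choke lying flat, 42 mm in outer diameter and 16 mm high (solid to the touch, no usable hole), 40 to 85 g. Stands loose on the bench at the start. Point at its centre, half-way up; z up.
- bottle: Small amber bottle with a white cap, 30 mm in diameter, 60 mm high, loose on the bench among the parts; to be left alone. Origin at the centre of its underside, z up.
- relay: Yellow box relay with a paper label on top, 29 (x) by 26 (y) by 34 mm high, loose on the bench among the parts; to be left alone. Origin at the centre of its underside, z up.
Not all that is in view belongs to the job. What is shaped like the part that bears brick_c but pink or purple is not meant. Of the things that look like the part that bears sink_c, take the one that is farthest from the robot's base at the start.

How it is judged:
At the end, for the whole second after the job is handed in: Brick flat on the plate within 10 mm of its centre, sink flat on it within 8 mm (both within 0.2 rad); capacitor upright and choke flat within 12 mm (along and across) of their circles; all released and at rest; bottle and relay never moved over 25 mm or tipped (horizontal distance between brick_c and plate_mid below 0.01 m and z of brick_c in the frame of plate_mid between 0.004 and 0.009 m and angle between the x axis of brick_c and the y axis of plate_mid, either way round below 0.2 rad and horizontal distance between sink_c and brick_c below 0.008 m and z of sink_c in the frame of brick_c between 0.016 and 0.021 m and angle between the x axis of sink_c and the x axis of brick_c, either way round below 0.2 rad and angle between each of brick_c, sink_c, cap_c, choke_c's own z axis and vertical below 0.1 rad and x of cap_c in the frame of terminal between 0.043 and 0.067 m and y of cap_c in the frame of terminal between -0.012 and 0.012 m and z of cap_c in the frame of terminal between 0.018 and 0.024 m and x of choke_c in the frame of inlet between -0.067 and -0.043 m and y of choke_c in the frame of inlet between -0.012 and 0.012 m and z of choke_c in the frame of inlet between 0.005 and 0.011 m and linear speed of each of brick, sink, cap, choke below 0.02 m/s); the robot touches nothing.
It fails at once if the amber bottle is shifted by more than 25 mm or tipped over (distance of bottle from where it was at the start of the episode above 0.025 m or angle between bottle's own z axis and vertical above 0.5 rad).
It fails at once if the yellow relay is shifted by more than 25 mm or tipped over (distance of relay from where it was at the start of the episode above 0.025 m or angle between relay's own z axis and vertical above 0.5 rad).
It also fails if it takes over 120 s, if anything falls off the work surface, if the arm or the gripper's body presses on something with over 40 N, if the wrist force passes 120 N, or if a joint passes its speed limit or range.

## Working session

There is one attempt and no reset: what is moved stays moved. The work goes in short steps, Python scripts to look and compute and a tool call to move; the robot and the scene stay as the last step left them, time stands still between calls to the robot, and variables do not carry over. Pictures are saved under pics/ and viewed, at most 14 in all, crops included, and the job is handed in when it is done.

Besides the shell and the picture viewer there is one more tool, called after "Request:" by a JSON object that holds its "method" and its "body", one argument or row to a line. send_rows: Moves the arm, as the interface text tells. Its arguments: {"type":"object","properties":{"deltas":{"type":"array","items":{"type":"object","properties":{"dx":{"type":"number"},"dy":{"type":"number"},"dz":{"type":"number"},"rx":{"type":"number"},"ry":{"type":"number"},"rz":{"type":"number"}}}},"jaw":{"type":"number"},"newtons":{"type":"number"}},"required":["deltas"]}

```bash
mkdir -p pics; ls
cat > h.py <<'E'
import numpy as np, cv2
from scipy.spatial.transform import Rotation as R
from bench import r
def cam(name):
    f=r.grab_frame(name); f['f']=200/np.tan(np.radians(f['vertical_fov'])/2)
    o=np.array(f['orientation'],float); f['R']=R.from_rotvec(o).as_matrix() if o.size==3 else o
    f['t']=np.array(f['xyz'],float); return f
def ray(f,u,v,z):
    d=f['R']@np.array([(u-f['cx'])/f['f'],(v-f['cy'])/f['f'],1.]); s=(z-f['t'][2])/d[2]; return f['t']+s*d
def cloud(f):
    v,u=np.mgrid[0:400,0:640]; z=f['z_map']
    p=np.stack([(u-f['cx'])/f['f']*z,(v-f['cy'])/f['f']*z,z],-1)@f['R'].T+f['t']; p[z==0]=np.nan; return p
E
python3 - <<'E'
from h import *
for n in('top','side'):
    f=cam(n); cv2.imwrite(f'pics/{n}0.png',f['frame']); print(n,f['t'],f['orientation'],f['f'],f['cx'],f['cy'])
    np.savez(f'{n}0.npz',**f)
o=r.get_obs(); print({k:np.round(o[k],3) for k in o})
E
```

```text
pics
top [ 0.37250523 -0.03219681  1.33506478] [-2.14834613  2.21175921 -0.04889095] 426.36726386866275 319.1493070303698 200.5991146557323
side [0.05707583 0.70628864 0.66084957] [-0.64001839  2.54350825 -1.27188876] 412.59836041969334 321.0759376301896 201.7634132855432
{'clock': np.float64(0.1), 'joints': array([ 1.191,  0.478,  0.022,  1.556, -0.012,  1.109, -0.083]), 'qvel': array([ 0.   , -0.003,  0.001, -0.004,  0.001,  0.001, -0.001]), 'tau': array([ 5.0000e-03, -5.9776e+01,  1.6140e+00, -2.8195e+01,  1.3000e-02,
        5.0000e-03, -0.0000e+00]), 'tcp_pos': array([ 0.181, -0.65 ,  0.241]), 'orientation': array([-3.111e+00, -4.260e-01,  1.000e-03]), 'contact_force': array([0.352, 0.852, 0.22 ]), 'moment': array([-0.014, -0.019, -0.044]), 'gripper_force': np.float64(0.0), 'grip_width': np.float64(0.086)}
```

View pics/top0.png

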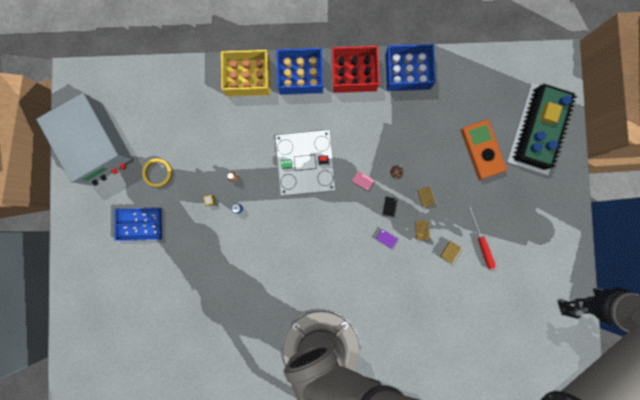

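View pics/side0.png

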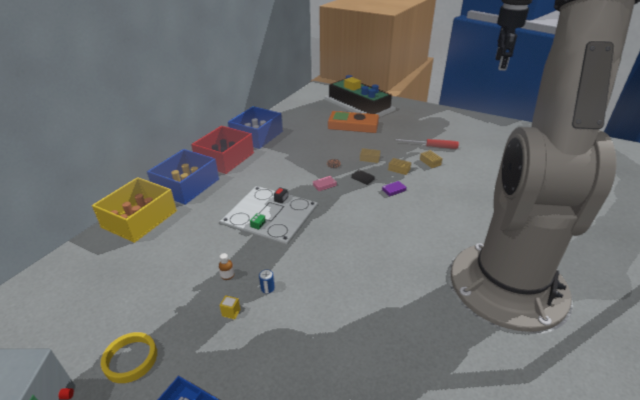

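The top view (x up, y left) shows the terminal block at (286,163), the inlet at (323,159) and the capacitor at (237,209). The choke is at (397,172), the bottle at (232,176) and the relay at (209,200).

- **Brick candidates:** black (390,206), pink (362,181), purple (386,238). I choose the black one.
- **Sink candidates:** (427,197), (422,230), (452,252). I need the one farthest from the base, so I measure all three.

Run:
```python
from h import *
f=dict(np.load('top0.npz')); P=cloud(f)
c=f['frame'][150:270,190:480]; cv2.imwrite('pics/crop0.png',cv2.resize(c,None,fx=2.7,fy=2.7,interpolation=cv2.INTER_CUBIC))
z=P[...,2]; print('bench z',np.nanmedian(z[250:300,250:300]))
hsv=cv2.cvtColor(f['frame'],cv2.COLOR_BGR2HSV)
seeds=dict(brick=(390,206,.013),s1=(427,197,.024),s2=(422,230,.024),s3=(452,252,.024),cap=(237,209,.042),choke=(397,172,.016),bottle=(232,176,.06),relay=(209,200,.034),term=(286,163,.028),inlet=(323,159,.032))
for n,(u,v,h) in seeds.items():
    s=np.s_[v-14:v+15,u-14:u+15]; zz=z[s]; lim=.014 if n in('term','inlet') else .007
    m=(zz>max(lim,h*.6)).astype(np.uint8)
    k,l,st,ce=cv2.connectedComponentsWithStats(m)
    if k<2: print(n,'none',np.nanmax(zz)); continue
    i=1+np.argmin(np.hypot(*(ce[1:]-14).T)); ys,xs=np.where(l==i)
    q=np.array([ray(f,x+u-14,y+v-14,h) for x,y in zip(xs,ys)])
    rc=cv2.minAreaRect((q[:,:2]*1000).astype(np.float32))
    print(n,len(xs),'c',q.mean(0)[:2].round(4),'z',np.nanmedian(zz[l==i]).round(4),'dist',np.hypot(*q.mean(0)[:2]).round(3),'rect',np.round(rc[0],0),np.round(rc[1],0),round(rc[2],0))
```

```text
bench z -0.0007287765040784322
brick 222 c [ 0.4335 -0.2273] z 0.0125 dist 0.489 rect [ 434. -227.] [37. 58.] 77.0
s1 184 c [ 0.4601 -0.34  ] z 0.0215 dist 0.572 rect [ 460. -340.] [57. 39.] 14.0
s2 167 c [ 0.3567 -0.3231] z 0.0224 dist 0.481 rect [ 357. -323.] [57. 40.] 3.0
s3 193 c [ 0.2881 -0.4065] z 0.0214 dist 0.498 rect [ 289. -407.] [40. 59.] 57.0
cap 81 c [0.4407 0.244 ] z 0.0411 dist 0.504 rect [441. 244.] [29. 29.] 26.0
choke 98 c [ 0.5414 -0.252 ] z 0.014 dist 0.597 rect [ 541. -252.] [35. 38.] 43.0
bottle 53 c [0.5361 0.2512] z 0.0443 dist 0.592 rect [536. 251.] [24. 24.] 89.0
relay 91 c [0.4682 0.3302] z 0.0329 dist 0.573 rect [468. 329.] [29. 30.] 12.0
term 100 c [0.5747 0.0895] z 0.0267 dist 0.582 rect [574.  88.] [34. 28.] 89.0
inlet 101 c [ 0.582  -0.0259] z 0.0315 dist 0.583 rect [582. -26.] [29. 33.] 8.0
```

View pics/crop0.png

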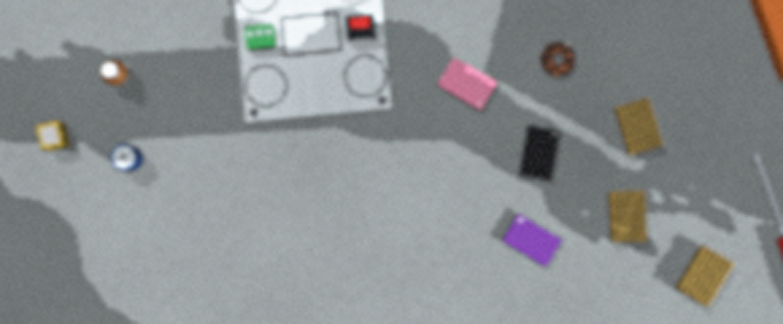

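The crop agrees with the choice. The black brick is at (0.434,-0.227), and its measured size of 37x58 matches. The farthest sink is s1 at (0.460,-0.340), 0.572 m from the base. Now I move toward a point above the brick.

Request:
{"method": "send_rows", "body": {
  "deltas": [
    {"dx": 18, "dy": 30, "dz": -5, "rz": -6},
    {"dx": 36, "dy": 60, "dz": -10, "rz": -12},
    {"dx": 54, "dy": 90, "dz": -15, "rz": -18},
    {"dx": 72, "dy": 120, "dz": -20, "rz": -24},
    {"dx": 90, "dy": 150, "dz": -25, "rz": -28.6}
  ]
}}

```text
$.deltas[0]: bad value
```

Request:
{"method": "send_rows", "body": {
  "deltas": [
    {"dx": 18, "dy": 30, "dz": -5},
    {"dx": 36, "dy": 60, "dz": -10},
    {"dx": 54, "dy": 90, "dz": -15},
    {"dx": 72, "dy": 120, "dz": -20},
    {"dx": 90, "dy": 150, "dz": -25}
  ]
}}

```text
$.deltas[0]: bad value
```

Request:
{"method": "send_rows", "body": {
  "deltas": [
    {"dx": 18, "dy": 30, "dz": -5},
    {"dx": 36, "dy": 60, "dz": -10},
    {"dx": 54, "dy": 90, "dz": -15},
    {"dx": 73, "dy": 123, "dz": -20},
    {"dx": 73, "dy": 123, "dz": -20}
  ]
}}

```text
$.deltas[0]: bad value
```

```bash
cat >> h.py <<'E'
def state():
    o=r.get_obs(); M=R.from_rotvec(o['orientation']).as_matrix(); y=M[:,1]
    print('t',round(float(o['clock']),2),'tcp',(1000*o['tcp_pos']).round(1),'yline',np.degrees(np.arctan2(y[1],y[0])).round(1)%180,'zax',M[:,2].round(3),'w',round(1000*float(o['grip_width']),1),'q',o['joints'].round(2))
E
python3 - <<'E'
from h import *
state(); f=cam('wrist'); np.savez('w1.npz',**f); cv2.imwrite('pics/w1.png',f['frame']); print(f['t'],f['f'])
E
```

```text
t 0.1 tcp [ 181.1 -649.7  241.4] yline 105.6 zax [-0.001  0.002 -1.   ] w 85.6 q [ 1.19  0.48  0.02  1.56 -0.01  1.11 -0.08]
[ 0.25470812 -0.63019898  0.37412675] 313.5175936768654
```

View pics/w1.png

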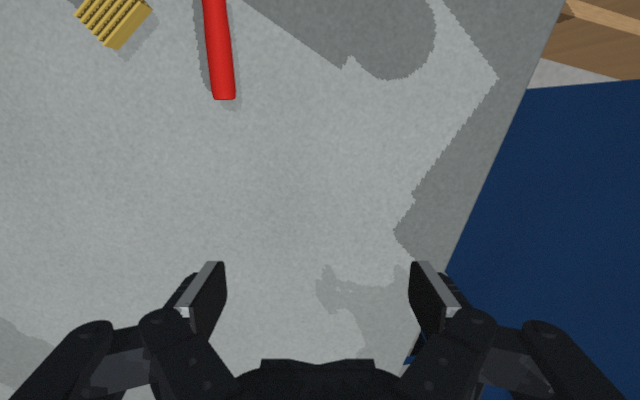

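The rows were refused and the arm hasn't moved; each row probably needs all six numbers. The wrist picture shows only the open fingers and one sink near (115,20).

Request:
{"method": "send_rows", "body": {
  "deltas": [
    {"dx": 18, "dy": 30, "dz": -5, "rx": 0, "ry": 0, "rz": -6},
    {"dx": 36, "dy": 60, "dz": -10, "rx": 0, "ry": 0, "rz": -12},
    {"dx": 54, "dy": 90, "dz": -15, "rx": 0, "ry": 0, "rz": -18},
    {"dx": 72, "dy": 120, "dz": -20, "rx": 0, "ry": 0, "rz": -24},
    {"dx": 90, "dy": 150, "dz": -25, "rx": 0, "ry": 0, "rz": -28.6}
  ]
}}

```text
clock: 0.57
tcp_pos: [0.2717, -0.4986, 0.2168]
orientation: [-3.12, 0.365, 0.0]
contact_force: [0.7, -0.3, 0.2]
grip_width: 0.0854
gripper_force: 0.0
```

Request:
{"method": "send_rows", "body": {
  "deltas": [
    {"dx": 18, "dy": 30, "dz": -8, "rx": 0, "ry": 0, "rz": 0},
    {"dx": 36, "dy": 60, "dz": -16, "rx": 0, "ry": 0, "rz": 0},
    {"dx": 54, "dy": 90, "dz": -24, "rx": 0, "ry": 0, "rz": 0},
    {"dx": 72, "dy": 120, "dz": -32, "rx": 0, "ry": 0, "rz": 0},
    {"dx": 90, "dy": 150, "dz": -40, "rx": 0, "ry": 0, "rz": 0}
  ]
}}

```text
clock: 0.98
tcp_pos: [0.3617, -0.3486, 0.177]
orientation: [3.121, -0.357, 0.0]
contact_force: [-0.0, -0.3, 0.4]
grip_width: 0.0854
gripper_force: 0.0
```

Request:
{"method": "send_rows", "body": {
  "deltas": [
    {"dx": 18, "dy": 30, "dz": -5, "rx": 0, "ry": 0, "rz": 0},
    {"dx": 36, "dy": 60, "dz": -10, "rx": 0, "ry": 0, "rz": 0},
    {"dx": 54, "dy": 90, "dz": -15, "rx": 0, "ry": 0, "rz": 0},
    {"dx": 72, "dy": 121, "dz": -20, "rx": 0, "ry": 0, "rz": 0},
    {"dx": 72, "dy": 121, "dz": -20, "rx": 0, "ry": 0, "rz": 0}
  ]
}}

```text
clock: 1.4
tcp_pos: [0.4366, -0.222, 0.1566]
orientation: [-3.12, 0.34, -0.001]
contact_force: [-0.3, -0.3, -0.1]
grip_width: 0.0854
gripper_force: 0.0
```

Run:
```python
from h import *
state(); f=cam('wrist'); np.savez('w2.npz',**f); cv2.imwrite('pics/w2.png',f['frame']); print(f['t'])
```

```text
t 1.4 tcp [ 436.6 -222.   156.6] yline 77.5 zax [ 0.001  0.003 -1.   ] w 85.4 q [ 0.43  0.29 -0.09  2.07  0.03  0.79 -1.48]
[ 0.5111019  -0.23969408  0.28933419]
```

View pics/w2.png

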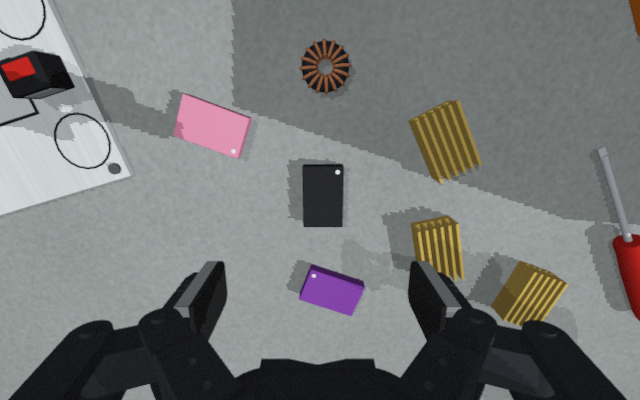

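The wrist view shows the black brick at (323,196), the choke at (325,67) and the farthest sink at (445,140). Pink is at (212,125) and purple at (332,290). I refine these positions from this view.

Run:
```python
from h import *
state()
f=dict(np.load('w2.npz')); P=cloud(f); z=P[...,2]
print('bench',np.nanmedian(z[100:150,260:300]))
m=(z>.007).astype(np.uint8)
k,l,st,ce=cv2.connectedComponentsWithStats(m)
for n,u,v,h in(('brick',323,196,.013),('s1',445,140,.024),('choke',325,80,.016)):
    i=l[v,u]; ys,xs=np.where((l==i)&(z>.6*h)); print(n,len(xs),np.nanmedian(z[ys,xs]).round(4),np.nanmax(z[ys,xs]).round(4))
    q=P[ys,xs,:2]; rc=cv2.minAreaRect((q*1000).astype(np.float32)); print(np.round(rc[0],1),np.round(rc[1],1),round(rc[2],1))
```

```text
t 1.45 tcp [ 434.9 -225.3  156.8] yline 77.4 zax [-0.     0.002 -1.   ] w 84.9 q [ 0.43  0.29 -0.09  2.07  0.03  0.79 -1.47]
bench 0.0009925241676359275
brick 2493 0.014 0.0166
[ 433.5 -227.3] [36.9 58. ] 76.9
s1 2951 0.0238 0.0276
[ 459.6 -340.2] [58.4 37.7] 14.6
choke 1828 0.0148 0.0192
[ 540.4 -252.2] [41.2 40.5] 23.5
```

Request:
{"method": "send_rows", "body": {
  "deltas": [
    {"dx": 0, "dy": 1, "dz": -30, "rx": 0, "ry": 0, "rz": 0},
    {"dx": 0, "dy": 1, "dz": -60, "rx": 0, "ry": 0, "rz": 0},
    {"dx": 0, "dy": 1, "dz": -90, "rx": 0, "ry": 0, "rz": 0},
    {"dx": 0, "dy": 1, "dz": -110, "rx": 0, "ry": 0, "rz": 0},
    {"dx": 0, "dy": 1, "dz": -110, "rx": 0, "ry": 0, "rz": 0}
  ],
  "jaw": 65,
  "newtons": 40
}}

```text
clock: 1.87
tcp_pos: [0.4299, -0.2282, 0.0439]
orientation: [-3.12, 0.358, 0.011]
contact_force: [-0.7, 1.0, -0.1]
grip_width: 0.065
gripper_force: 0.0
```

Run:
```python
from h import *
state()
```

```text
t 1.87 tcp [ 429.9 -228.2   43.9] yline 76.9 zax [-0.007  0.002 -1.   ] w 65.0 q [ 0.42  0.48 -0.07  2.14  0.07  0.54 -1.5 ]
```

Request:
{"method": "send_rows", "body": {
  "deltas": [
    {"dx": 0, "dy": 0, "dz": -15, "rx": 0, "ry": 0, "rz": 0},
    {"dx": 0, "dy": 0, "dz": -28, "rx": 0, "ry": 0, "rz": 0},
    {"dx": 0, "dy": 0, "dz": -33, "rx": 0, "ry": 0, "rz": 0},
    {"dx": 0, "dy": 0, "dz": -33, "rx": 0, "ry": 0, "rz": 0},
    {"dx": 0, "dy": 0, "dz": -33, "rx": 0, "ry": 0, "rz": 0}
  ]
}}

```text
clock: 2.28
tcp_pos: [0.4334, -0.2289, 0.0151]
orientation: [3.121, -0.357, 0.001]
contact_force: [0.0, 1.0, 0.3]
grip_width: 0.0652
gripper_force: 0.0
```

Request:
{"method": "send_rows", "body": {
  "deltas": [
    {"dx": 0, "dy": 0, "dz": 0, "rx": 0, "ry": 0, "rz": 0},
    {"dx": 0, "dy": 0, "dz": 0, "rx": 0, "ry": 0, "rz": 0},
    {"dx": 0, "dy": 0, "dz": 0, "rx": 0, "ry": 0, "rz": 0},
    {"dx": 0, "dy": 0, "dz": 0, "rx": 0, "ry": 0, "rz": 0},
    {"dx": 0, "dy": 0, "dz": 0, "rx": 0, "ry": 0, "rz": 0}
  ],
  "jaw": 30,
  "newtons": 40
}}

```text
clock: 2.7
tcp_pos: [0.4338, -0.2285, 0.0154]
orientation: [3.121, -0.356, 0.002]
contact_force: [-1.6, 1.1, 7.6]
grip_width: 0.0357
gripper_force: 39.6
```

Run:
```python
from h import *
state()
```

```text
t 2.7 tcp [ 433.8 -228.5   15.4] yline 77.0 zax [ 0.001 -0.001 -1.   ] w 35.7 q [ 0.41  0.53 -0.07  2.14  0.08  0.47 -1.51]
```

Request:
{"method": "send_rows", "body": {
  "deltas": [
    {"dx": 0, "dy": 0, "dz": 15, "rx": 0, "ry": 0, "rz": 0},
    {"dx": 0, "dy": 0, "dz": 40, "rx": 0, "ry": 0, "rz": 0},
    {"dx": 0, "dy": 0, "dz": 70, "rx": 0, "ry": 0, "rz": 6},
    {"dx": 0, "dy": 0, "dz": 100, "rx": 0, "ry": 0, "rz": 12},
    {"dx": 0, "dy": 10, "dz": 130, "rx": 0, "ry": 0, "rz": 18}
  ]
}}

```text
clock: 3.12
tcp_pos: [0.4328, -0.2198, 0.1462]
orientation: [3.137, 0.141, 0.0]
contact_force: [1.2, -0.3, 0.2]
grip_width: 0.0358
gripper_force: 40.8
```

Request:
{"method": "send_rows", "body": {
  "deltas": [
    {"dx": 5, "dy": 15, "dz": 5, "rx": 0, "ry": 0, "rz": 6.5},
    {"dx": 20, "dy": 35, "dz": 10, "rx": 0, "ry": 0, "rz": 13},
    {"dx": 30, "dy": 55, "dz": 15, "rx": 0, "ry": 0, "rz": 19.5},
    {"dx": 40, "dy": 75, "dz": 20, "rx": 0, "ry": 0, "rz": 26},
    {"dx": 50, "dy": 95, "dz": 20, "rx": 0, "ry": 0, "rz": 32.5}
  ]
}}

```text
clock: 3.53
tcp_pos: [0.4841, -0.1225, 0.1658]
orientation: [2.971, 1.017, 0.003]
contact_force: [1.1, 0.6, -0.2]
grip_width: 0.0358
gripper_force: 40.8
```

Request:
{"method": "send_rows", "body": {
  "deltas": [
    {"dx": 10, "dy": 20, "dz": 0, "rx": 0, "ry": 0, "rz": 6.5},
    {"dx": 20, "dy": 40, "dz": 0, "rx": 0, "ry": 0, "rz": 13},
    {"dx": 30, "dy": 60, "dz": 0, "rx": 0, "ry": 0, "rz": 19.5},
    {"dx": 40, "dy": 80, "dz": 0, "rx": 0, "ry": 0, "rz": 26},
    {"dx": 50, "dy": 100, "dz": 0, "rx": 0, "ry": 0, "rz": 32.5}
  ]
}}

```text
clock: 3.95
tcp_pos: [0.5334, -0.0224, 0.1648]
orientation: [2.568, 1.808, 0.0]
contact_force: [0.4, 0.3, -0.9]
grip_width: 0.0354
gripper_force: 40.8
```

Request:
{"method": "send_rows", "body": {
  "deltas": [
    {"dx": 10, "dy": 15, "dz": 0, "rx": 0, "ry": 0, "rz": 6.5},
    {"dx": 20, "dy": 30, "dz": 0, "rx": 0, "ry": 0, "rz": 13},
    {"dx": 30, "dy": 45, "dz": 0, "rx": 0, "ry": 0, "rz": 19.5},
    {"dx": 40, "dy": 56, "dz": 0, "rx": 0, "ry": 0, "rz": 23.6},
    {"dx": 45, "dy": 56, "dz": 0, "rx": 0, "ry": 0, "rz": 23.6}
  ]
}}

```text
clock: 4.37
tcp_pos: [0.579, 0.0358, 0.1649]
orientation: [-2.144, -2.296, -0.003]
contact_force: [0.4, -0.3, -0.1]
grip_width: 0.0354
gripper_force: 40.8
```

Run:
```python
from h import *
f=cam('wrist'); state();f=cam('wrist'); state(); np.savez('w3.npz',**f); cv2.imwrite('pics/w3.png',f['frame'])
```

```text
t 4.42 tcp [579.5  33.9 164.7] yline 3.6 zax [ 0.001  0.001 -1.   ] w 35.6 q [ 0.27  0.47 -0.56  1.83  0.3   0.93 -0.37]
t 4.47 tcp [578.6  32.5 164.4] yline 3.4 zax [ 0. -0. -1.] w 35.6 q [ 0.27  0.47 -0.56  1.83  0.3   0.93 -0.37]
```

View pics/w3.png

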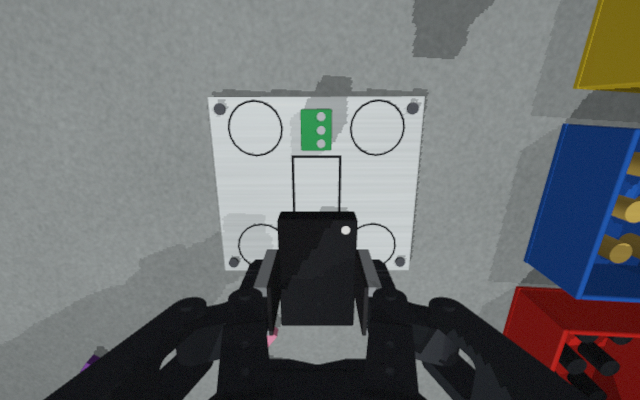

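The brick is held, and the plate is upright in view. The terminal is at (316,130), its front circle at (256,128), and its rear circle (away from the base) at (377,128). I measure these and the brick in the gripper.

Run:
```python
from h import *
f=dict(np.load('w3.npz')); P=cloud(f); im=f['frame']; hsv=cv2.cvtColor(im,cv2.COLOR_BGR2HSV)
g=cv2.inRange(hsv,(45,100,40),(85,255,255)); g[:,420:]=0
ys,xs=np.where((g>0)&(P[...,2]>.02)); rc=cv2.minAreaRect((P[ys,xs,:2]*1000).astype(np.float32)); print('term',np.round(rc[0],1),np.round(rc[1],1),rc[2],np.nanmedian(P[ys,xs,2]))
gray=cv2.cvtColor(im,cv2.COLOR_BGR2GRAY)
d=(gray<90).astype(np.uint8); k,l,st,ce=cv2.connectedComponentsWithStats(d)
for n,(u,v) in dict(near=(256,128),far=(377,128)).items():
    best=[i for i in range(1,k) if abs(st[i,0]+st[i,2]/2-u)<8 and abs(st[i,1]+st[i,3]/2-v)<8 and st[i,2]>40]
    for i in best:
        ys,xs=np.where(l==i); q=np.array([ray(f,x,y,.006)[:2] for x,y in zip(xs,ys)])*1000
        e=cv2.fitEllipse(q.astype(np.float32)); print(n,np.round(e[0],1),np.round(e[1],1))
m=np.s_[213:325,278:358]; q=P[m]; print('brick top z',np.nanmedian(q[...,2]))
zz=q[...,2]; ok=abs(zz-np.nanmedian(zz))<.006; print(ok.mean()); 
w=P[200:340,265:370]; ok=(abs(w[...,2]-np.nanmedian(zz))<.006)&(gray[200:340,265:370]<60); rc=cv2.minAreaRect((w[ok][:,:2]*1000).astype(np.float32)); print('brick',np.round(rc[0],1),np.round(rc[1],1),rc[2])
state()
```

```text
term [575.  91.] [24.7 32.9] 2.7527430057525635 0.028995321807107954
brick top z 0.16324466931076673
0.9410714285714286
brick [579.6  32.2] [38.7 58.2] 2.9503021240234375
t 4.47 tcp [578.6  32.5 164.4] yline 3.4 zax [ 0. -0. -1.] w 35.6 q [ 0.27  0.47 -0.56  1.83  0.3   0.93 -0.37]
```

Request:
{"method": "send_rows", "body": {
  "deltas": [
    {"dx": -1, "dy": 0, "dz": -35, "rx": 0, "ry": 0, "rz": 0},
    {"dx": -1, "dy": 0, "dz": -70, "rx": 0, "ry": 0, "rz": 0},
    {"dx": -1, "dy": 0, "dz": -105, "rx": 0, "ry": 0, "rz": 0},
    {"dx": -1, "dy": 0, "dz": -130, "rx": 0, "ry": 0, "rz": 0},
    {"dx": -1, "dy": 0, "dz": -130, "rx": 0, "ry": 0, "rz": 0}
  ]
}}

```text
clock: 4.88
tcp_pos: [0.5727, 0.0302, 0.0296]
orientation: [-2.151, -2.282, 0.013]
contact_force: [-0.4, -0.5, -0.6]
grip_width: 0.0356
gripper_force: 40.8
```

Request:
{"method": "send_rows", "body": {
  "deltas": [
    {"dx": 0, "dy": 0, "dz": -4, "rx": 0, "ry": 0, "rz": 0},
    {"dx": 0, "dy": 0, "dz": -8, "rx": 0, "ry": 0, "rz": 0},
    {"dx": 0, "dy": 0, "dz": -11, "rx": 0, "ry": 0, "rz": 0},
    {"dx": 0, "dy": 0, "dz": -11, "rx": 0, "ry": 0, "rz": 0},
    {"dx": 0, "dy": 0, "dz": -11, "rx": 0, "ry": 0, "rz": 0}
  ]
}}

```text
clock: 5.3
tcp_pos: [0.5779, 0.0327, 0.0244]
orientation: [2.151, 2.288, 0.002]
contact_force: [-0.1, -0.0, -0.5]
grip_width: 0.0354
gripper_force: 40.8
```

Request:
{"method": "send_rows", "body": {
  "deltas": [
    {"dx": 0, "dy": 0, "dz": -1, "rx": 0, "ry": 0, "rz": 0},
    {"dx": 0, "dy": 0, "dz": -2, "rx": 0, "ry": 0, "rz": 0},
    {"dx": 0, "dy": 0, "dz": -2.5, "rx": 0, "ry": 0, "rz": 0},
    {"dx": 0, "dy": 0, "dz": -2.5, "rx": 0, "ry": 0, "rz": 0},
    {"dx": 0, "dy": 0, "dz": -2.5, "rx": 0, "ry": 0, "rz": 0}
  ]
}}

```text
clock: 5.72
tcp_pos: [0.5776, 0.0328, 0.0215]
orientation: [2.151, 2.289, 0.0]
contact_force: [-1.4, -0.9, 4.4]
grip_width: 0.0355
gripper_force: 41.4
```

Contact. I release and rise. From there I go back to the sink, closing line at 104.6° (a turn of +101° from 3.4, or −79°).

Request:
{"method": "send_rows", "body": {
  "deltas": [
    {"dx": 0, "dy": 0, "dz": 1, "rx": 0, "ry": 0, "rz": 0},
    {"dx": 0, "dy": 0, "dz": 1, "rx": 0, "ry": 0, "rz": 0},
    {"dx": 0, "dy": 0, "dz": 1, "rx": 0, "ry": 0, "rz": 0},
    {"dx": 0, "dy": 0, "dz": 1, "rx": 0, "ry": 0, "rz": 0},
    {"dx": 0, "dy": 0, "dz": 1, "rx": 0, "ry": 0, "rz": 0}
  ],
  "jaw": 60
}}

```text
clock: 6.13
tcp_pos: [0.5772, 0.0328, 0.0217]
orientation: [-2.151, -2.29, 0.0]
contact_force: [0.5, -0.2, -0.1]
grip_width: 0.0597
gripper_force: 0.0
```

Request:
{"method": "send_rows", "body": {
  "deltas": [
    {"dx": 0, "dy": 0, "dz": 20, "rx": 0, "ry": 0, "rz": 0},
    {"dx": 0, "dy": 0, "dz": 50, "rx": 0, "ry": 0, "rz": 0},
    {"dx": 0, "dy": 0, "dz": 85, "rx": 0, "ry": 0, "rz": 0},
    {"dx": 0, "dy": 0, "dz": 120, "rx": 0, "ry": 0, "rz": -6},
    {"dx": 0, "dy": -10, "dz": 140, "rx": 0, "ry": 0, "rz": -12}
  ]
}}

```text
clock: 6.55
tcp_pos: [0.5785, 0.0256, 0.1656]
orientation: [2.38, 2.05, 0.008]
contact_force: [1.0, -0.3, 0.1]
grip_width: 0.06
gripper_force: 0.0
```

Request:
{"method": "send_rows", "body": {
  "deltas": [
    {"dx": 0, "dy": -25, "dz": 0, "rx": 0, "ry": 0, "rz": -6.5},
    {"dx": -5, "dy": -55, "dz": 0, "rx": 0, "ry": 0, "rz": -13},
    {"dx": -10, "dy": -85, "dz": 0, "rx": 0, "ry": 0, "rz": -19.5},
    {"dx": -15, "dy": -115, "dz": 0, "rx": 0, "ry": 0, "rz": -26},
    {"dx": -20, "dy": -145, "dz": 0, "rx": 0, "ry": 0, "rz": -32.5}
  ]
}}

```text
clock: 6.97
tcp_pos: [0.5567, -0.1236, 0.1619]
orientation: [2.861, 1.297, 0.0]
contact_force: [0.1, -0.6, -0.6]
grip_width: 0.0598
gripper_force: 0.0
```

Request:
{"method": "send_rows", "body": {
  "deltas": [
    {"dx": -10, "dy": -25, "dz": 0, "rx": 0, "ry": 0, "rz": -6.5},
    {"dx": -25, "dy": -55, "dz": 0, "rx": 0, "ry": 0, "rz": -13},
    {"dx": -40, "dy": -85, "dz": 0, "rx": 0, "ry": 0, "rz": -19.5},
    {"dx": -55, "dy": -115, "dz": -10, "rx": 0, "ry": 0, "rz": -26},
    {"dx": -70, "dy": -145, "dz": -20, "rx": 0, "ry": 0, "rz": -32.5}
  ]
}}

```text
clock: 7.38
tcp_pos: [0.4868, -0.2687, 0.1422]
orientation: [3.109, 0.444, 0.002]
contact_force: [0.6, 0.9, -0.2]
grip_width: 0.06
gripper_force: 0.0
```

Request:
{"method": "send_rows", "body": {
  "deltas": [
    {"dx": -10, "dy": -25, "dz": -10, "rx": 0, "ry": 0, "rz": -1.8},
    {"dx": -25, "dy": -50, "dz": -20, "rx": 0, "ry": 0, "rz": -1.8},
    {"dx": -28, "dy": -72, "dz": -30, "rx": 0, "ry": 0, "rz": -1.8},
    {"dx": -28, "dy": -72, "dz": -40, "rx": 0, "ry": 0, "rz": -1.8},
    {"dx": -28, "dy": -72, "dz": -40, "rx": 0, "ry": 0, "rz": -1.8}
  ]
}}

```text
clock: 7.8
tcp_pos: [0.4575, -0.3398, 0.0998]
orientation: [-3.114, -0.399, 0.004]
contact_force: [-0.9, 0.5, -0.1]
grip_width: 0.0603
gripper_force: 0.0
```

Run:
```python
from h import *
cam('wrist');f=cam('top'); state(); P=cloud(f)
s=np.s_[148:180,290:320]; q=P[s]; g=cv2.cvtColor(f['frame'],cv2.COLOR_BGR2GRAY)[s]
ok=(q[...,2]>.013)&(q[...,2]<.024)&(g<80); ys,xs=np.where(ok); p=np.array([ray(f,x+290,y+148,.019)[:2] for x,y in zip(xs,ys)])*1000
k=(p[:,1]<66)&(p[:,1]>-2); rc=cv2.minAreaRect(p[k].astype(np.float32)); print(k.sum(),p[k].mean(0),rc)
```

```text
t 7.9 tcp [ 459.5 -337.9  101.5] yline 104.8 zax [-0.     0.001 -1.   ] w 60.1 q [ 0.65  0.49 -0.16  1.92  0.11  0.75 -0.88]
186 [576.88922128  28.35406157] ((577.14208984375, 28.38448715209961), (35.62171173095703, 51.96371078491211), 2.6169660091400146)
```

Request:
{"method": "send_rows", "body": {
  "deltas": [
    {"dx": 0, "dy": -1, "dz": -25, "rx": 0, "ry": 0, "rz": 0},
    {"dx": 0, "dy": -1, "dz": -50, "rx": 0, "ry": 0, "rz": 0},
    {"dx": 0, "dy": -1, "dz": -70, "rx": 0, "ry": 0, "rz": 0},
    {"dx": 0, "dy": -1, "dz": -83, "rx": 0, "ry": 0, "rz": 0},
    {"dx": 0, "dy": -1, "dz": -83, "rx": 0, "ry": 0, "rz": 0}
  ]
}}

```text
clock: 8.32
tcp_pos: [0.4587, -0.338, 0.0169]
orientation: [-3.112, -0.407, 0.004]
contact_force: [-0.9, 0.1, -0.0]
grip_width: 0.06
gripper_force: 0.0
```

Request:
{"method": "send_rows", "body": {
  "deltas": [
    {"dx": 0, "dy": 0, "dz": 0, "rx": 0, "ry": 0, "rz": 0},
    {"dx": 0, "dy": 0, "dz": 0, "rx": 0, "ry": 0, "rz": 0},
    {"dx": 0, "dy": 0, "dz": 0, "rx": 0, "ry": 0, "rz": 0},
    {"dx": 0, "dy": 0, "dz": 0, "rx": 0, "ry": 0, "rz": 0},
    {"dx": 0, "dy": 0, "dz": 0, "rx": 0, "ry": 0, "rz": 0}
  ],
  "jaw": 30
}}

```text
clock: 8.73
tcp_pos: [0.4603, -0.3407, 0.0203]
orientation: [3.114, 0.404, 0.003]
contact_force: [0.4, 1.0, 6.6]
grip_width: 0.0358
gripper_force: 42.1
```

Run:
```python
from h import *
state()
```

```text
t 8.73 tcp [ 460.3 -340.7   20.3] yline 104.8 zax [ 0.002 -0.001 -1.   ] w 35.8 q [ 0.63  0.61 -0.14  1.95  0.14  0.59 -0.91]
```

Request:
{"method": "send_rows", "body": {
  "deltas": [
    {"dx": 0, "dy": 0, "dz": 15, "rx": 0, "ry": 0, "rz": 0},
    {"dx": 0, "dy": 0, "dz": 40, "rx": 0, "ry": 0, "rz": 0},
    {"dx": 0, "dy": 0, "dz": 70, "rx": 0, "ry": 0, "rz": 2},
    {"dx": 0, "dy": 0, "dz": 105, "rx": 0, "ry": 0, "rz": 8},
    {"dx": 0, "dy": 10, "dz": 135, "rx": 0, "ry": 0, "rz": 14}
  ]
}}

```text
clock: 9.15
tcp_pos: [0.4588, -0.3323, 0.1562]
orientation: [3.04, 0.783, 0.0]
contact_force: [0.2, -0.5, -1.4]
grip_width: 0.0362
gripper_force: 41.2
```

Request:
{"method": "send_rows", "body": {
  "deltas": [
    {"dx": 10, "dy": 25, "dz": 5, "rx": 0, "ry": 0, "rz": 6.5},
    {"dx": 20, "dy": 55, "dz": 10, "rx": 0, "ry": 0, "rz": 13},
    {"dx": 30, "dy": 85, "dz": 15, "rx": 0, "ry": 0, "rz": 19.5},
    {"dx": 40, "dy": 115, "dz": 15, "rx": 0, "ry": 0, "rz": 26},
    {"dx": 50, "dy": 145, "dz": 15, "rx": 0, "ry": 0, "rz": 32.5}
  ]
}}

```text
clock: 9.57
tcp_pos: [0.5096, -0.1842, 0.1698]
orientation: [2.698, 1.607, 0.001]
contact_force: [0.8, -0.3, -1.5]
grip_width: 0.0361
gripper_force: 41.2
```

Request:
{"method": "send_rows", "body": {
  "deltas": [
    {"dx": 10, "dy": 30, "dz": 0, "rx": 0, "ry": 0, "rz": 6.5},
    {"dx": 20, "dy": 60, "dz": 0, "rx": 0, "ry": 0, "rz": 13},
    {"dx": 30, "dy": 90, "dz": 0, "rx": 0, "ry": 0, "rz": 19.5},
    {"dx": 40, "dy": 120, "dz": 0, "rx": 0, "ry": 0, "rz": 26},
    {"dx": 50, "dy": 150, "dz": 0, "rx": 0, "ry": 0, "rz": 32}
  ]
}}

```text
clock: 9.98
tcp_pos: [0.5594, -0.0341, 0.1693]
orientation: [2.151, 2.289, -0.0]
contact_force: [1.4, 0.1, -0.1]
grip_width: 0.036
gripper_force: 41.2
```

Run:
```python
from h import *
cam('wrist');f=cam('wrist'); state(); np.savez('w4.npz',**f); cv2.imwrite('pics/w4.png',f['frame'])
```

```text
t 10.08 tcp [560.6 -28.6 169.8] yline 3.9 zax [ 0.003  0.004 -1.   ] w 35.7 q [ 0.39  0.43 -0.57  1.87  0.29  0.92 -0.24]
```

View pics/w4.png

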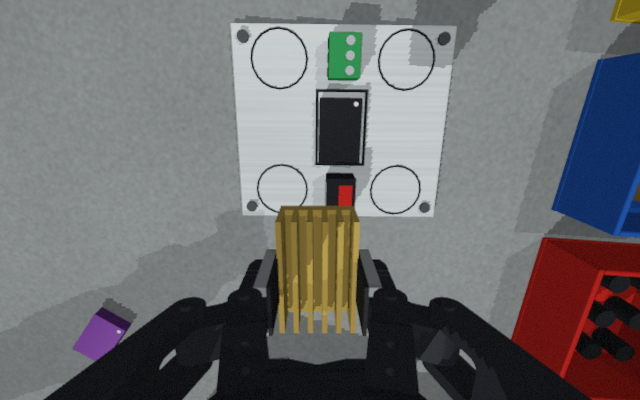

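The brick sits inside its printed outline at (341,129), and the sink is held square. The four circles are at (279,58), (406,60), (282,189) and (395,189). I measure the brick and the sink.

Run:
```python
from h import *
f=dict(np.load('w4.npz')); P=cloud(f); im=f['frame']; gray=cv2.cvtColor(im,cv2.COLOR_BGR2GRAY)
s=np.s_[85:170,312:372]; z=P[s][...,2]; q=P[s][z>.0145][:,:2]*1000; print('brick',np.nanmedian(P[s][z>.0145][:,2]),cv2.minAreaRect(q.astype(np.float32)))
hsv=cv2.cvtColor(im,cv2.COLOR_BGR2HSV); g=cv2.inRange(hsv,(15,80,60),(30,255,255)); z=P[...,2]
zz=z[(g>0)&(z>.1)]; top=np.percentile(zz,90); ok=(g>0)&(z>top-.008); print('sink top',top,cv2.minAreaRect((P[ok][:,:2]*1000).astype(np.float32)))
d=(gray<90).astype(np.uint8); k,l,st,ce=cv2.connectedComponentsWithStats(d)
for n,(u,v) in dict(cap=(406,60),choke=(282,189)).items():
    for i in range(1,k):
        if abs(st[i,0]+st[i,2]/2-u)<10 and abs(st[i,1]+st[i,3]/2-v)<10 and st[i,2]>30:
            ys,xs=np.where(l==i); p=np.array([ray(f,x,y,.006)[:2] for x,y in zip(xs,ys)])*1000
            print(n,np.round(cv2.fitEllipse(p.astype(np.float32)),1) if 0 else cv2.fitEllipse(p.astype(np.float32)))
state()
```

```text
brick 0.020052853780327895 ((577.9937744140625, 30.414880752563477), (37.15195846557617, 58.02412796020508), 3.9855501651763916)
sink top 0.17518534840635974 ((560.9693603515625, -27.09384536743164), (37.94066619873047, 59.01628875732422), 4.329594612121582)
cap ((630.2970581054688, 94.41874694824219), (47.67978286743164, 47.86809158325195), 134.50164794921875)
t 10.08 tcp [560.6 -28.6 169.8] yline 3.9 zax [ 0.003  0.004 -1.   ] w 35.7 q [ 0.39  0.43 -0.57  1.87  0.29  0.92 -0.24]
```

Request:
{"method": "send_rows", "body": {
  "deltas": [
    {"dx": 6, "dy": 22, "dz": 0, "rx": 0, "ry": 0, "rz": 0},
    {"dx": 12, "dy": 44, "dz": 0, "rx": 0, "ry": 0, "rz": 0},
    {"dx": 18, "dy": 65, "dz": -10, "rx": 0, "ry": 0, "rz": 0},
    {"dx": 18, "dy": 65, "dz": -40, "rx": 0, "ry": 0, "rz": 0},
    {"dx": 18, "dy": 65, "dz": -70, "rx": 0, "ry": 0, "rz": 0}
  ]
}}

```text
clock: 10.5
tcp_pos: [0.5787, 0.0311, 0.0997]
orientation: [2.154, 2.283, 0.005]
contact_force: [-1.2, -0.8, -1.7]
grip_width: 0.0358
gripper_force: 41.3
```

Request:
{"method": "send_rows", "body": {
  "deltas": [
    {"dx": 0, "dy": 0, "dz": -20, "rx": 0, "ry": 0, "rz": 0},
    {"dx": 0, "dy": 0, "dz": -35, "rx": 0, "ry": 0, "rz": 0},
    {"dx": 0, "dy": 0, "dz": -45, "rx": 0, "ry": 0, "rz": 0},
    {"dx": 0, "dy": 0, "dz": -45, "rx": 0, "ry": 0, "rz": 0},
    {"dx": 0, "dy": 0, "dz": -45, "rx": 0, "ry": 0, "rz": 0}
  ]
}}

```text
clock: 10.92
tcp_pos: [0.5773, 0.0293, 0.054]
orientation: [2.158, 2.283, -0.0]
contact_force: [-0.2, -0.1, 0.5]
grip_width: 0.036
gripper_force: 41.3
```

Run:
```python
from h import *
cam('wrist'); state()
```

```text
t 10.97 tcp [577.8  29.6  54.7] yline 3.2 zax [ 0.001  0.    -1.   ] w 36.0 q [ 0.22  0.61 -0.5   1.9   0.42  0.73 -0.46]
```

Request:
{"method": "send_rows", "body": {
  "deltas": [
    {"dx": 0, "dy": 1, "dz": -5, "rx": 0, "ry": 0, "rz": 0},
    {"dx": 0, "dy": 1, "dz": -10, "rx": 0, "ry": 0, "rz": 0},
    {"dx": 0, "dy": 1, "dz": -13, "rx": 0, "ry": 0, "rz": 0},
    {"dx": 0, "dy": 1, "dz": -13, "rx": 0, "ry": 0, "rz": 0},
    {"dx": 0, "dy": 1, "dz": -13, "rx": 0, "ry": 0, "rz": 0}
  ]
}}

```text
clock: 11.38
tcp_pos: [0.5771, 0.0307, 0.0407]
orientation: [-2.157, -2.284, 0.0]
contact_force: [0.4, 0.2, -1.4]
grip_width: 0.0357
gripper_force: 41.3
```

Request:
{"method": "send_rows", "body": {
  "deltas": [
    {"dx": 0, "dy": 0, "dz": -1, "rx": 0, "ry": 0, "rz": 0},
    {"dx": 0, "dy": 0, "dz": -2, "rx": 0, "ry": 0, "rz": 0},
    {"dx": 0, "dy": 0, "dz": -2, "rx": 0, "ry": 0, "rz": 0},
    {"dx": 0, "dy": 0, "dz": -2, "rx": 0, "ry": 0, "rz": 0}
  ]
}}

```text
clock: 11.72
tcp_pos: [0.5774, 0.0308, 0.0393]
orientation: [2.157, 2.284, 0.0]
contact_force: [-0.5, 0.3, 6.1]
grip_width: 0.0356
gripper_force: 41.8
```

Request:
{"method": "send_rows", "body": {
  "deltas": [
    {"dx": 0, "dy": 0, "dz": 1, "rx": 0, "ry": 0, "rz": 0},
    {"dx": 0, "dy": 0, "dz": 1, "rx": 0, "ry": 0, "rz": 0},
    {"dx": 0, "dy": 0, "dz": 1, "rx": 0, "ry": 0, "rz": 0},
    {"dx": 0, "dy": 0, "dz": 1, "rx": 0, "ry": 0, "rz": 0},
    {"dx": 0, "dy": 0, "dz": 1, "rx": 0, "ry": 0, "rz": 0}
  ],
  "jaw": 65
}}

```text
clock: 12.13
tcp_pos: [0.5772, 0.0307, 0.0397]
orientation: [-2.157, -2.284, 0.0]
contact_force: [1.1, 0.3, 1.0]
grip_width: 0.0653
gripper_force: 0.0
```

Request:
{"method": "send_rows", "body": {
  "deltas": [
    {"dx": 0, "dy": 0, "dz": 20, "rx": 0, "ry": 0, "rz": 0},
    {"dx": 0, "dy": 0, "dz": 50, "rx": 0, "ry": 0, "rz": 0},
    {"dx": 0, "dy": 0, "dz": 85, "rx": 0, "ry": 0, "rz": -4},
    {"dx": 0, "dy": 0, "dz": 120, "rx": 0, "ry": 0, "rz": -10},
    {"dx": 0, "dy": -10, "dz": 130, "rx": 0, "ry": 0, "rz": -16}
  ]
}}

```text
clock: 12.55
tcp_pos: [0.5798, 0.0239, 0.1753]
orientation: [2.454, 1.957, 0.012]
contact_force: [1.4, 0.3, 0.4]
grip_width: 0.065
gripper_force: 0.0
```

Request:
{"method": "send_rows", "body": {
  "deltas": [
    {"dx": 0, "dy": -20, "dz": 0, "rx": 0, "ry": 0, "rz": -6.5},
    {"dx": -5, "dy": -45, "dz": 0, "rx": 0, "ry": 0, "rz": -13},
    {"dx": -10, "dy": -70, "dz": 0, "rx": 0, "ry": 0, "rz": -19.5},
    {"dx": -15, "dy": -95, "dz": 0, "rx": 0, "ry": 0, "rz": -26},
    {"dx": -18, "dy": -120, "dz": 0, "rx": 0, "ry": 0, "rz": -32.5}
  ]
}}

```text
clock: 12.97
tcp_pos: [0.5585, -0.1003, 0.1698]
orientation: [2.908, 1.189, -0.0]
contact_force: [0.2, 0.5, -0.1]
grip_width: 0.0653
gripper_force: 0.0
```

Request:
{"method": "send_rows", "body": {
  "deltas": [
    {"dx": -4, "dy": -25, "dz": 0, "rx": 0, "ry": 0, "rz": -6.5},
    {"dx": -8, "dy": -55, "dz": 0, "rx": 0, "ry": 0, "rz": -13},
    {"dx": -12, "dy": -85, "dz": 0, "rx": 0, "ry": 0, "rz": -19.5},
    {"dx": -16, "dy": -115, "dz": -10, "rx": 0, "ry": 0, "rz": -26},
    {"dx": -19, "dy": -145, "dz": -30, "rx": 0, "ry": 0, "rz": -32.5}
  ]
}}

```text
clock: 13.38
tcp_pos: [0.5415, -0.2462, 0.1418]
orientation: [3.122, 0.327, 0.007]
contact_force: [0.7, 1.3, -0.8]
grip_width: 0.0651
gripper_force: 0.0
```

Request:
{"method": "send_rows", "body": {
  "deltas": [
    {"dx": 0, "dy": -8, "dz": -20, "rx": 0, "ry": 0, "rz": -5},
    {"dx": 0, "dy": -8, "dz": -40, "rx": 0, "ry": 0, "rz": -9},
    {"dx": 0, "dy": -8, "dz": -50, "rx": 0, "ry": 0, "rz": -9},
    {"dx": 0, "dy": -8, "dz": -50, "rx": 0, "ry": 0, "rz": -9}
  ]
}}

```text
clock: 13.72
tcp_pos: [0.5386, -0.2511, 0.0874]
orientation: [-3.138, -0.094, 0.007]
contact_force: [1.0, 0.4, 0.2]
grip_width: 0.065
gripper_force: 0.0
```

Run:
```python
from h import *
cam('wrist'); f=cam('top'); state(); P=cloud(f); s=np.s_[145:185,285:322]; z=P[s][...,2]; ok=(z>.036)&(z<.055); print(ok.sum(),P[s][ok].mean(0))
ys,xs=np.where(ok); p=np.array([ray(f,x+285,y+145,.043)[:2] for x,y in zip(xs,ys)])*1000; print(cv2.minAreaRect(p.astype(np.float32)))
```

```text
t 13.82 tcp [ 540.6 -251.4   90.1] yline 93.5 zax [ 0.     0.001 -1.   ] w 64.8 q [ 0.44  0.53 -0.14  1.86  0.1   0.75 -1.27]
130 [0.57797805 0.02730487 0.04176372]
((578.0045166015625, 20.813365936279297), (38.22952651977539, 72.31998443603516), 3.4159433841705322)
```

Request:
{"method": "send_rows", "body": {
  "deltas": [
    {"dx": 0, "dy": -1, "dz": -25, "rx": 0, "ry": 0, "rz": 0},
    {"dx": 0, "dy": -1, "dz": -50, "rx": 0, "ry": 0, "rz": 0},
    {"dx": 0, "dy": -1, "dz": -66, "rx": 0, "ry": 0, "rz": 0},
    {"dx": 0, "dy": -1, "dz": -72, "rx": 0, "ry": 0, "rz": 0},
    {"dx": 0, "dy": -1, "dz": -72, "rx": 0, "ry": 0, "rz": 0}
  ]
}}

```text
clock: 14.23
tcp_pos: [0.5403, -0.2526, 0.0176]
orientation: [-3.14, -0.092, 0.001]
contact_force: [1.0, 0.2, 0.4]
grip_width: 0.0649
gripper_force: 0.0
```

Request:
{"method": "send_rows", "body": {
  "deltas": [
    {"dx": 0, "dy": 0, "dz": 0, "rx": 0, "ry": 0, "rz": 0},
    {"dx": 0, "dy": 0, "dz": 0, "rx": 0, "ry": 0, "rz": 0},
    {"dx": 0, "dy": 0, "dz": 0, "rx": 0, "ry": 0, "rz": 0},
    {"dx": 0, "dy": 0, "dz": 0, "rx": 0, "ry": 0, "rz": 0},
    {"dx": 0, "dy": 0, "dz": 0, "rx": 0, "ry": 0, "rz": 0}
  ],
  "jaw": 32
}}

```text
clock: 14.65
tcp_pos: [0.5416, -0.2535, 0.0199]
orientation: [3.139, 0.09, 0.005]
contact_force: [-1.2, 1.9, 5.6]
grip_width: 0.04
gripper_force: 39.7
```

Run:
```python
from h import *
state()
```

```text
t 14.65 tcp [ 541.6 -253.5   19.9] yline 93.3 zax [ 0.003 -0.001 -1.   ] w 40.0 q [ 0.43  0.64 -0.12  1.89  0.13  0.62 -1.29]
```

Request:
{"method": "send_rows", "body": {
  "deltas": [
    {"dx": 0, "dy": 0, "dz": 15, "rx": 0, "ry": 0, "rz": 0},
    {"dx": 0, "dy": 0, "dz": 40, "rx": 0, "ry": 0, "rz": 0},
    {"dx": 0, "dy": 10, "dz": 65, "rx": 0, "ry": 0, "rz": 0},
    {"dx": -2, "dy": 30, "dz": 75, "rx": 0, "ry": 0, "rz": 0},
    {"dx": -4, "dy": 60, "dz": 75, "rx": 0, "ry": 0, "rz": 0}
  ]
}}

```text
clock: 15.07
tcp_pos: [0.5385, -0.1965, 0.0971]
orientation: [3.136, 0.082, 0.011]
contact_force: [1.0, 0.6, -1.2]
grip_width: 0.0396
gripper_force: 40.4
```

Request:
{"method": "send_rows", "body": {
  "deltas": [
    {"dx": -2, "dy": 33, "dz": 0, "rx": 0, "ry": 0, "rz": 0},
    {"dx": -4, "dy": 66, "dz": 0, "rx": 0, "ry": 0, "rz": 0},
    {"dx": -6, "dy": 99, "dz": 0, "rx": 0, "ry": 0, "rz": 0},
    {"dx": -8, "dy": 132, "dz": 0, "rx": 0, "ry": 0, "rz": 0},
    {"dx": -10, "dy": 152, "dz": 0, "rx": 0, "ry": 0, "rz": 0}
  ]
}}

```text
clock: 15.48
tcp_pos: [0.5266, -0.0371, 0.0941]
orientation: [-3.139, -0.096, -0.004]
contact_force: [-0.1, -0.1, 0.2]
grip_width: 0.0393
gripper_force: 40.4
```

Request:
{"method": "send_rows", "body": {
  "deltas": [
    {"dx": 0, "dy": 12, "dz": -20, "rx": 0, "ry": 0, "rz": 0},
    {"dx": 0, "dy": 12, "dz": -40, "rx": 0, "ry": 0, "rz": 0},
    {"dx": 0, "dy": 12, "dz": -55, "rx": 0, "ry": 0, "rz": 0},
    {"dx": 0, "dy": 12, "dz": -55, "rx": 0, "ry": 0, "rz": 0},
    {"dx": 0, "dy": 12, "dz": -55, "rx": 0, "ry": 0, "rz": 0}
  ]
}}

```text
clock: 15.9
tcp_pos: [0.5262, -0.0293, 0.0382]
orientation: [3.14, 0.09, -0.0]
contact_force: [-0.1, -0.1, -0.8]
grip_width: 0.0397
gripper_force: 40.5
```

Run:
```python
from h import *
state(); f=cam('wrist'); state(); cv2.imwrite('pics/w5.png',f['frame'])
```

```text
t 15.9 tcp [526.2 -29.3  38.2] yline 93.3 zax [-0. -0. -1.] w 39.7 q [ 0.06  0.53 -0.16  2.05  0.15  0.57 -1.71]
t 15.95 tcp [526.9 -29.4  38.8] yline 93.3 zax [ 0.001 -0.    -1.   ] w 39.2 q [ 0.06  0.53 -0.16  2.05  0.15  0.57 -1.71]
```

View pics/w5.png

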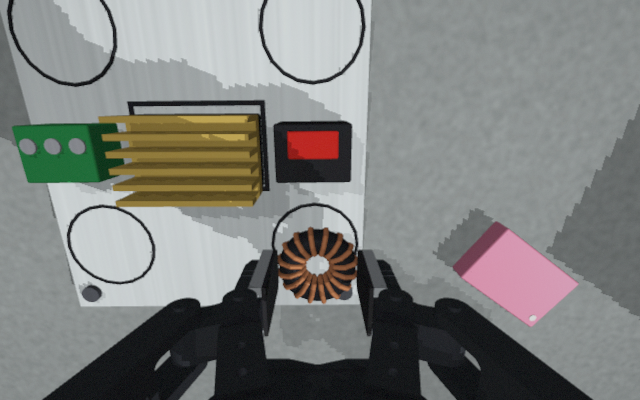

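The sink sits on the brick at (185,160), and the choke hangs above the circle in front of the inlet (315,245). Its target is z ≈ 26.

Request:
{"method": "send_rows", "body": {
  "deltas": [
    {"dx": 0, "dy": 0, "dz": -5, "rx": 0, "ry": 0, "rz": 0},
    {"dx": 0, "dy": 0, "dz": -9, "rx": 0, "ry": 0, "rz": 0},
    {"dx": 0, "dy": 0, "dz": -12, "rx": 0, "ry": 0, "rz": 0},
    {"dx": 0, "dy": 0, "dz": -14, "rx": 0, "ry": 0, "rz": 0},
    {"dx": 0, "dy": 0, "dz": -14, "rx": 0, "ry": 0, "rz": 0}
  ]
}}

```text
clock: 16.37
tcp_pos: [0.5267, -0.0295, 0.0257]
orientation: [3.14, 0.089, 0.001]
contact_force: [-6.5, -0.2, 22.5]
grip_width: 0.0391
gripper_force: 42.8
```

Request:
{"method": "send_rows", "body": {
  "deltas": [
    {"dx": 0, "dy": 0, "dz": 1.5, "rx": 0, "ry": 0, "rz": 0},
    {"dx": 0, "dy": 0, "dz": 1.5, "rx": 0, "ry": 0, "rz": 0},
    {"dx": 0, "dy": 0, "dz": 1.5, "rx": 0, "ry": 0, "rz": 0},
    {"dx": 0, "dy": 0, "dz": 1.5, "rx": 0, "ry": 0, "rz": 0},
    {"dx": 0, "dy": 0, "dz": 1.5, "rx": 0, "ry": 0, "rz": 0}
  ],
  "jaw": 60
}}

```text
clock: 16.78
tcp_pos: [0.5261, -0.0292, 0.0251]
orientation: [-3.14, -0.09, 0.001]
contact_force: [-0.5, -0.6, 0.7]
grip_width: 0.06
gripper_force: 0.0
```

Request:
{"method": "send_rows", "body": {
  "deltas": [
    {"dx": 0, "dy": 0, "dz": 20, "rx": 0, "ry": 0, "rz": 0},
    {"dx": 0, "dy": 0, "dz": 50, "rx": 0, "ry": 0, "rz": 0},
    {"dx": 0, "dy": 0, "dz": 80, "rx": 0, "ry": 0, "rz": 0},
    {"dx": -5, "dy": 20, "dz": 110, "rx": 0, "ry": 0, "rz": 0},
    {"dx": -10, "dy": 45, "dz": 120, "rx": 0, "ry": 0, "rz": 0}
  ]
}}

```text
clock: 17.2
tcp_pos: [0.5184, 0.0142, 0.1491]
orientation: [3.14, 0.082, 0.009]
contact_force: [0.8, -0.0, 0.2]
grip_width: 0.0601
gripper_force: 0.0
```

Request:
{"method": "send_rows", "body": {
  "deltas": [
    {"dx": -10, "dy": 30, "dz": 0, "rx": 0, "ry": 0, "rz": 0},
    {"dx": -20, "dy": 60, "dz": 0, "rx": 0, "ry": 0, "rz": 0},
    {"dx": -30, "dy": 90, "dz": 0, "rx": 0, "ry": 0, "rz": 0},
    {"dx": -40, "dy": 120, "dz": 0, "rx": 0, "ry": 0, "rz": 0},
    {"dx": -50, "dy": 150, "dz": 0, "rx": 0, "ry": 0, "rz": 0}
  ]
}}

```text
clock: 17.62
tcp_pos: [0.4654, 0.167, 0.1452]
orientation: [3.14, 0.089, -0.0]
contact_force: [0.8, -0.8, 0.4]
grip_width: 0.0602
gripper_force: 0.0
```

Request:
{"method": "send_rows", "body": {
  "deltas": [
    {"dx": -8, "dy": 30, "dz": 0, "rx": 0, "ry": 0, "rz": 0},
    {"dx": -16, "dy": 60, "dz": 0, "rx": 0, "ry": 0, "rz": 0},
    {"dx": -26, "dy": 78, "dz": 0, "rx": 0, "ry": 0, "rz": 0},
    {"dx": -26, "dy": 78, "dz": 0, "rx": 0, "ry": 0, "rz": 0},
    {"dx": -26, "dy": 78, "dz": 0, "rx": 0, "ry": 0, "rz": 0}
  ]
}}

```text
clock: 18.03
tcp_pos: [0.4394, 0.2448, 0.1451]
orientation: [3.14, 0.094, -0.001]
contact_force: [0.6, 0.1, 0.5]
grip_width: 0.0602
gripper_force: 0.0
```

Run:
```python
from h import *
f=cam('wrist'); state(); P=cloud(f); cv2.imwrite('pics/w6.png',f['frame'])
z=P[...,2]; hsv=cv2.cvtColor(f['frame'],cv2.COLOR_BGR2HSV)
m=((z>.03)&(z<.07)).astype(np.uint8); k,l,st,ce=cv2.connectedComponentsWithStats(m)
for i in range(1,k):
    if st[i,4]>150:
        q=P[l==i]; print(ce[i].round(),np.nanmedian(q,0).round(4),cv2.minAreaRect((q[:,:2]*1000).astype(np.float32)))
```

```text
t 18.08 tcp [440.1 243.4 145. ] yline 93.3 zax [-0.    -0.001 -1.   ] w 60.4 q [-0.38  0.34 -0.3   2.04  0.14  0.79 -2.27]
[620.   5.] [0.5926 0.051  0.0384] ((593.497314453125, 45.25428009033203), (3.0984761714935303, 29.906673431396484), 2.6520631313323975)
[619.  16.] [0.5859 0.05   0.0396] ((586.7219848632812, 43.77809143066406), (3.0270750522613525, 32.43055725097656), 2.920146942138672)
[618.  27.] [0.579  0.0489 0.0396] ((579.7294311523438, 42.45088195800781), (2.933805465698242, 34.80900955200195), 3.0064077377319336)
[617.  38.] [0.5723 0.048  0.041 ] ((573.2642211914062, 41.0859375), (3.028883695602417, 35.785179138183594), 3.486069440841675)
[615.  49.] [0.5655 0.0472 0.0415] ((566.3555908203125, 40.526344299316406), (2.889744281768799, 36.98910140991211), 3.0923011302948)
[306.  74.] [0.5363 0.2569 0.0409] ((537.2455444335938, 257.5516357421875), (29.02922248840332, 30.07660484313965), 0.5698328614234924)
[614.  60.] [0.5588 0.0457 0.0417] ((559.5770263671875, 38.216217041015625), (2.798398017883301, 40.5274772644043), 3.3776445388793945)
[207. 163.] [0.4688 0.3317 0.035 ] ((468.0707702636719, 332.3829040527344), (29.052345275878906, 26.604930877685547), 12.426314353942871)
[314. 204.] [0.4425 0.2465 0.0432] ((440.99407958984375, 246.0756072998047), (28.862539291381836, 29.331899642944336), 1.3442188501358032)
```

View pics/w6.png

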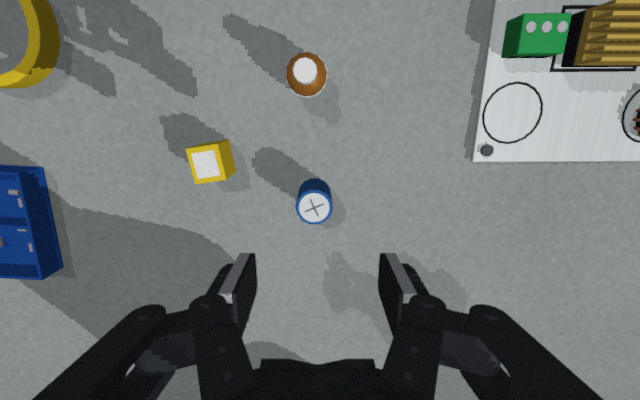

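The capacitor is at (314,205), which is (0.441,0.245). The bottle (306,74) and relay (210,162) are well clear, and the stack is at upper right. I descend.

Request:
{"method": "send_rows", "body": {
  "deltas": [
    {"dx": 0, "dy": 1, "dz": -30, "rx": 0, "ry": 0, "rz": 0},
    {"dx": 0, "dy": 1, "dz": -60, "rx": 0, "ry": 0, "rz": 0},
    {"dx": 0, "dy": 1, "dz": -90, "rx": 0, "ry": 0, "rz": 0},
    {"dx": 0, "dy": 1, "dz": -115, "rx": 0, "ry": 0, "rz": 0},
    {"dx": 0, "dy": 1, "dz": -124, "rx": 0, "ry": 0, "rz": 0}
  ]
}}

```text
clock: 18.5
tcp_pos: [0.4391, 0.2418, 0.0182]
orientation: [3.137, 0.086, -0.006]
contact_force: [-0.1, -0.5, 0.3]
grip_width: 0.0604
gripper_force: 0.0
```

Request:
{"method": "send_rows", "body": {
  "deltas": [
    {"dx": 0, "dy": 0, "dz": 0, "rx": 0, "ry": 0, "rz": 0},
    {"dx": 0, "dy": 0, "dz": 0, "rx": 0, "ry": 0, "rz": 0},
    {"dx": 0, "dy": 0, "dz": 0, "rx": 0, "ry": 0, "rz": 0}
  ]
}}

```text
clock: 18.75
tcp_pos: [0.4414, 0.2449, 0.0226]
orientation: [-3.139, -0.088, -0.003]
contact_force: [-0.3, 0.0, 0.5]
grip_width: 0.0603
gripper_force: 0.0
```

Request:
{"method": "send_rows", "body": {
  "deltas": [
    {"dx": 0, "dy": 0, "dz": 0, "rx": 0, "ry": 0, "rz": 0},
    {"dx": 0, "dy": 0, "dz": 0, "rx": 0, "ry": 0, "rz": 0},
    {"dx": 0, "dy": 0, "dz": 0, "rx": 0, "ry": 0, "rz": 0},
    {"dx": 0, "dy": 0, "dz": 0, "rx": 0, "ry": 0, "rz": 0},
    {"dx": 0, "dy": 0, "dz": 0, "rx": 0, "ry": 0, "rz": 0}
  ],
  "jaw": 22
}}

```text
clock: 19.17
tcp_pos: [0.441, 0.2452, 0.0226]
orientation: [-3.139, -0.09, -0.003]
contact_force: [-0.4, -1.1, 7.0]
grip_width: 0.0293
gripper_force: 39.0
```

Request:
{"method": "send_rows", "body": {
  "deltas": [
    {"dx": 0, "dy": 0, "dz": 20, "rx": 0, "ry": 0, "rz": 0},
    {"dx": 0, "dy": 0, "dz": 50, "rx": 0, "ry": 0, "rz": 0},
    {"dx": 0, "dy": 0, "dz": 80, "rx": 0, "ry": 0, "rz": 0},
    {"dx": 10, "dy": -20, "dz": 100, "rx": 0, "ry": 0, "rz": 0},
    {"dx": 30, "dy": -45, "dz": 100, "rx": 0, "ry": 0, "rz": 0}
  ]
}}

```text
clock: 19.58
tcp_pos: [0.471, 0.2033, 0.1262]
orientation: [-3.136, -0.099, -0.01]
contact_force: [1.8, 0.1, -1.1]
grip_width: 0.0289
gripper_force: 39.6
```

Request:
{"method": "send_rows", "body": {
  "deltas": [
    {"dx": 25, "dy": -20, "dz": 0, "rx": 0, "ry": 0, "rz": 0},
    {"dx": 50, "dy": -40, "dz": 0, "rx": 0, "ry": 0, "rz": 0},
    {"dx": 75, "dy": -60, "dz": 0, "rx": 0, "ry": 0, "rz": 0},
    {"dx": 100, "dy": -80, "dz": 0, "rx": 0, "ry": 0, "rz": 0},
    {"dx": 125, "dy": -100, "dz": 0, "rx": 0, "ry": 0, "rz": 0}
  ]
}}

```text
clock: 20.0
tcp_pos: [0.5963, 0.0985, 0.122]
orientation: [-3.14, -0.09, -0.001]
contact_force: [0.6, 0.6, -0.7]
grip_width: 0.029
gripper_force: 39.6
```

Request:
{"method": "send_rows", "body": {
  "deltas": [
    {"dx": 25, "dy": -6, "dz": 0, "rx": 0, "ry": 0, "rz": 0},
    {"dx": 34, "dy": -6, "dz": -15, "rx": 0, "ry": 0, "rz": 0},
    {"dx": 34, "dy": -6, "dz": -40, "rx": 0, "ry": 0, "rz": 0},
    {"dx": 34, "dy": -6, "dz": -55, "rx": 0, "ry": 0, "rz": 0},
    {"dx": 34, "dy": -6, "dz": -55, "rx": 0, "ry": 0, "rz": 0}
  ]
}}

```text
clock: 20.42
tcp_pos: [0.6268, 0.093, 0.0632]
orientation: [3.139, 0.09, -0.009]
contact_force: [-0.8, 0.4, -0.1]
grip_width: 0.0292
gripper_force: 39.6
```

Run:
```python
from h import *
cam('wrist'); f=cam('wrist'); state(); cv2.imwrite('pics/w7.png',f['frame'])
```

```text
t 20.52 tcp [628.9  93.8  66.5] yline 93.3 zax [-0.001 -0.    -1.   ] w 29.1 q [-0.09  0.62 -0.21  1.77  0.18  0.77 -1.91]
```

View pics/w7.png

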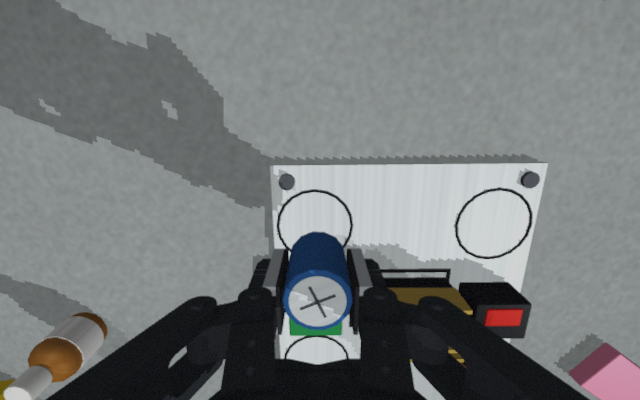

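The capacitor (318,290) is held above the circle behind the terminal block (315,225) and lines up with it sideways. I lower it to z ≈ 28.5.

Request:
{"method": "send_rows", "body": {
  "deltas": [
    {"dx": 1, "dy": 0, "dz": -12, "rx": 0, "ry": 0, "rz": 0},
    {"dx": 1, "dy": 0, "dz": -24, "rx": 0, "ry": 0, "rz": 0},
    {"dx": 1, "dy": 0, "dz": -34, "rx": 0, "ry": 0, "rz": 0},
    {"dx": 1, "dy": 0, "dz": -36, "rx": 0, "ry": 0, "rz": 0},
    {"dx": 1, "dy": 0, "dz": -36, "rx": 0, "ry": 0, "rz": 0}
  ]
}}

```text
clock: 20.93
tcp_pos: [0.6296, 0.0937, 0.0294]
orientation: [3.14, 0.09, -0.003]
contact_force: [-0.1, 0.5, -0.5]
grip_width: 0.0289
gripper_force: 39.8
```

Request:
{"method": "send_rows", "body": {
  "deltas": [
    {"dx": 0, "dy": 0, "dz": -1, "rx": 0, "ry": 0, "rz": 0},
    {"dx": 0, "dy": 0, "dz": -2, "rx": 0, "ry": 0, "rz": 0},
    {"dx": 0, "dy": 0, "dz": -2, "rx": 0, "ry": 0, "rz": 0}
  ]
}}

```text
clock: 21.18
tcp_pos: [0.6304, 0.0939, 0.0288]
orientation: [3.14, 0.09, 0.001]
contact_force: [-0.3, 0.1, 3.1]
grip_width: 0.0287
gripper_force: 40.0
```

Request:
{"method": "send_rows", "body": {
  "deltas": [
    {"dx": 0, "dy": 0, "dz": 0, "rx": 0, "ry": 0, "rz": 0},
    {"dx": 0, "dy": 0, "dz": 0, "rx": 0, "ry": 0, "rz": 0},
    {"dx": 0, "dy": 0, "dz": 0, "rx": 0, "ry": 0, "rz": 0},
    {"dx": 0, "dy": 0, "dz": 0, "rx": 0, "ry": 0, "rz": 0},
    {"dx": 0, "dy": 0, "dz": 0, "rx": 0, "ry": 0, "rz": 0}
  ],
  "jaw": 50
}}

```text
clock: 21.6
tcp_pos: [0.6302, 0.0937, 0.0283]
orientation: [3.14, 0.09, 0.0]
contact_force: [-0.6, -0.4, 0.2]
grip_width: 0.0499
gripper_force: 0.0
```

Request:
{"method": "send_rows", "body": {
  "deltas": [
    {"dx": 0, "dy": 0, "dz": 15, "rx": 0, "ry": 0, "rz": 0},
    {"dx": 0, "dy": 0, "dz": 40, "rx": 0, "ry": 0, "rz": 0},
    {"dx": 0, "dy": 0, "dz": 75, "rx": 0, "ry": 0, "rz": 0},
    {"dx": -10, "dy": 0, "dz": 110, "rx": 0, "ry": 0, "rz": 0},
    {"dx": -40, "dy": -10, "dz": 140, "rx": 0, "ry": 0, "rz": 0}
  ]
}}

```text
clock: 22.02
tcp_pos: [0.5946, 0.0865, 0.1697]
orientation: [-3.138, -0.092, -0.008]
contact_force: [1.1, 0.2, 1.9]
grip_width: 0.0502
gripper_force: 0.0
```

Request:
{"method": "send_rows", "body": {
  "deltas": [
    {"dx": -30, "dy": -10, "dz": 15, "rx": 0, "ry": 0, "rz": 0},
    {"dx": -60, "dy": -20, "dz": 30, "rx": 0, "ry": 0, "rz": 0},
    {"dx": -90, "dy": -30, "dz": 45, "rx": 0, "ry": 0, "rz": 0},
    {"dx": -115, "dy": -45, "dz": 60, "rx": 0, "ry": 0, "rz": 0},
    {"dx": -115, "dy": -45, "dz": 60, "rx": 0, "ry": 0, "rz": 0}
  ]
}}

```text
clock: 22.43
tcp_pos: [0.4733, 0.0365, 0.2292]
orientation: [3.138, 0.086, 0.002]
contact_force: [0.2, -0.4, 0.0]
grip_width: 0.0503
gripper_force: 0.0
```

Request:
{"method": "send_rows", "body": {
  "deltas": [
    {"dx": 0, "dy": 0, "dz": 0, "rx": 0, "ry": 0, "rz": 0},
    {"dx": 0, "dy": 0, "dz": 0, "rx": 0, "ry": 0, "rz": 0},
    {"dx": 0, "dy": 0, "dz": 0, "rx": 0, "ry": 0, "rz": 0}
  ]
}}

```text
clock: 22.68
tcp_pos: [0.4771, 0.0398, 0.2266]
orientation: [-3.14, -0.091, 0.0]
contact_force: [0.9, 0.3, 0.2]
grip_width: 0.0498
gripper_force: 0.0
```

Run:
```python
from h import *
f=cam('wrist'); state(); P=cloud(f); np.savez('w8.npz',**f); cv2.imwrite('pics/w8.png',f['frame'])
z=P[...,2]
for nm,lo,hi,c,w in(('cap',.040,.056,(630,94),25),('choke',.014,.03,(527,-29),25),('sink',.03,.055,(578,31),36),('term',.021,.035,(575,90),22),('inlet',.026,.038,(582,-26),22)):
    q=P[(z>lo)&(z<hi)&(abs(P[...,0]*1000-c[0])<(w if nm!='sink' else 27))&(abs(P[...,1]*1000-c[1])<w)]
    if len(q)>20: 
        rc=cv2.minAreaRect((q[:,:2]*1000).astype(np.float32)); print(nm,len(q),np.median(q[:,2]).round(4),np.round(rc[0],1),np.round(rc[1],1),round(rc[2],1))
```

```text
t 22.73 tcp [477.1  39.9 226.4] yline 93.3 zax [-0.001  0.    -1.   ] w 49.7 q [ 0.02  0.19 -0.26  2.01  0.06  0.95 -1.78]
cap 952 0.0493 [626.9  92.2] [23.7 29.8] 2.7
choke 1022 0.0207 [526.3 -30.7] [40.7 41. ] 88.2
sink 1441 0.0438 [577.9  28.8] [37.  58.2] 3.3
term 977 0.0291 [575.2  90.2] [25. 34.] 3.5
inlet 1063 0.0334 [582.6 -25.5] [26.2 34.5] 3.5
```

View pics/w8.png

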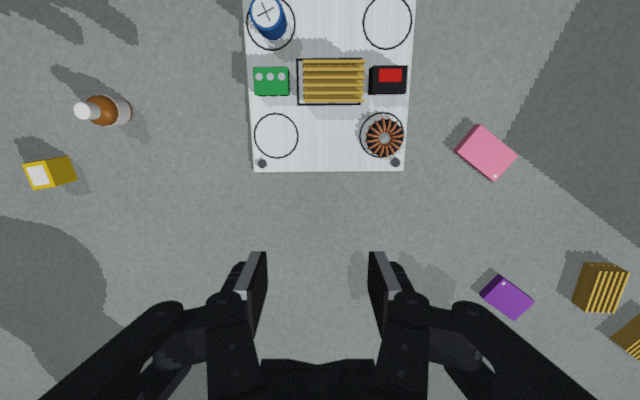

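In the final view, the stack sits in its outline at (333,81) and the choke in the circle in front of the inlet at (383,136). The capacitor stands in the circle behind the terminal at (270,20), and the bottle and relay haven't moved. Every measured error is within its tolerance.

```bash
python3 -c "
from bench import r
print(r.hand_in())"
```

```text
the job is handed in; nothing more can be done
None
```

I placed all four parts and handed the job in at about 23 s of robot time; the hand-in returned no verdict. By my measurements every part is within tolerance, everything is released, and the bottle and relay were never touched.

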